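# Send the green board to wash-up

## Robot

A 6-joint arm with a two-finger parallel gripper is mounted at the origin on the work surface. World frame = base frame: x ahead of the robot, y to its left, z up, the work surface at z = 0. Lengths are in m, angles in rad, forces in N, time in s.
With the tool pointing down it reaches from about 0.225 to 0.725 m from the base axis. Payload 3.1 kg.
Tool frame: the origin (TCP) lies between the finger pads; the fingertips stand 14 mm ahead of it and the grasp point (between the pads) lies 5 mm behind it; z points along the fingers, y is the line along which they close (so a half turn about z gives the same grasp; the last joint's range is limited). The gripper opens to 85 mm and grips with 20 to 120 N. Pads are 22 mm wide; open, the fingers measure 114 mm over their backs; the gripper's body (76 mm by 85 mm) begins 54 mm behind the grasp point. The pads swing forward as they close: fully open they stand 13 mm farther back than shut.
Start: joints at [-1.457, 0.048, 0.099, 1.622, 0, 1.443], TCP at [0.126, -0.51, 0.245] pointing down, gripper open.
Joint ranges: [-2.91, 2.91], [-0.99, 1.94], [-1.21, 1.42], [-2.12, 2.29], [-1.49, 1.47], [-3.14, 3.14]. Speed limits (rad/s): [2.79, 2.79, 3.14, 3.14, 3.14, 3.14].

## Interface

Orientations are given as a 3x3 rotation matrix whose columns are the frame's x, y, z axes.
In Python, from workcell import manip gives the robot as it stands.
- The arm moves only by the tool move_arm, never from a script. Its argument "deltas" is a list of rows, each a list of 7 numbers: the turn, a rotation vector about the tool's x, y, z in rad, then the shift along the tool's x, y, z in mm, then the closure, from -1 (fully open) to 1 (shut). A call has 1 to 10 rows; each row is the pose to reach, as a shift and turn from the pose commanded when the call began, along the tool's axes at that moment; what a row does not reach only later rows make up. A row lasts 1/10 s, in which the tool goes at most 50 mm and 8.59 degrees, less where a joint would pass 70% of its speed; a pose out of reach is approached as far as the arm can. A call with a gripper value outside its range is refused whole. The fingers move at their own pace and stop on an object; "force" is the grip in N (left out, the last holds). Time passes only in rows, so rows that repeat a pose let the fingers close. It gives the time, the measured TCP pose, the force, the opening and the grip force at its end, in the units of the state.
- manip.get_state(): the state, without advancing time (a new reading comes with each control period).
- manip.capture(name): name is "scene" or "top" or "wrist"; returns a dict with "frame" (384x512x3 uint8, red, green, blue), "vfov" (degrees; the focal length in pixels is half the picture's height over the tangent of half this angle, whatever the lens; pixels are square), "cx", "cy" (the principal point, pixels), "k1" (the pictures are not rectified: a ray, as slopes to the right and down, at radius r is drawn at 1 + k1 r^2 times it, then the intrinsics apply), "world_from_camera" (4x4, takes a point from camera to world coordinates); the wrist camera has in their place "tool_from_camera" (4x4, takes a point from camera to tool coordinates, whose origin is the TCP and whose axes are the flange's). Camera axes: x right, y up, looking along -z (the intrinsics and any distortion apply to the point x, -y, -z); pixel columns grow to the right and rows downward; lengths in m; the calibration is good to about 2 mm. A picture is of the moment at which its call begins: read the wrist's pose just before it. There is no depth.
- manip.job_done(): hands the job in; it is judged then, once.
The state is a dict: "time_s": time; "joint_pos": joint angles; "joint_velocities": joint speeds; "joint_torque": joint torques, N m; "tcp_pos": TCP position; "ee_rot": TCP orientation; "wrist_force": force on the tool from outside, world axes, zero at the start; "torque": the same for the moment, N m; "width": finger opening in m; "grip_force": force on a finger pad.
Only numpy, scipy, OpenCV 4.12 (cv2) and the standard library are available. Lean on these libraries where they do the work, as an engineer would, in place of code of your own. Each camera call takes 0.05 s, during which the arm holds its last target. There are 200 camera calls.

## Task

The green cutting board in the rack is due for washing. Slide it straight up out of its slot and stand it on edge in the empty white wash caddy, lowering it gently to the bottom rather than dropping it in. Leave the blue and yellow boards standing in the rack.

Things in the scene. Friction and masses are not known exactly. Their poses are not given: they have to be found in the camera images.
- green_board: Green plastic cutting board, 160 mm wide (x) x 10 mm thick (y) x 130 mm tall (z), about 190 g, on its long edge in one of the three slots of a fixed metal rack. Origin: centre of its lower edge, 8 mm above the table; z points up to its top edge. 16 mm hanging hole 46 mm to +x, 110 mm up; its plain middle is for gripping. The upper 78 mm stands free above the rack; 65 mm of air to the next board.
- blue_board: Blue cutting board, same size and frame, in another slot; it stays. The rack: base 184 x 210 mm, 8 mm thick, with three parallel slots 75 mm apart; each is an 18 mm gap between two upright wire loops that reach 60 mm above the table. End lips, 28 mm high, keep the boards from sliding lengthwise.
- yellow_board: Yellow cutting board, same size and frame, in the remaining slot of the same rack; it stays. The tops of the boards standing in the rack are 138 mm above the table.
- caddy: Fixed white wash caddy for one board: open-topped narrow box, outside 212 (x) x 58 (y) x 81 mm high, walls and floor 6 mm: inside 200 x 46 mm, 75 mm deep; carry lips at its ends (238 mm overall). Origin: centre of its underside, on the table, z up. The board stands in it on its long edge, width along x (either way round), free to lean on a wall; its top is about 55 mm above the rim.
Mind the look-alikes: they are no part of the job. Of the things like the green_board, leave any that is red; of the rest the larger one is meant. What is shaped like the blue_board but red is not meant.

How it is judged:
By the outcome, as a careful person would: the job done as asked, in the order asked, and still so for the second after the job is handed in, with the robot touching nothing.
It also fails if it takes over 48 s, if anything falls off the work surface, if the arm or the gripper's body presses on something with over 40 N, if the wrist force passes 120 N, or if a joint passes its speed limit or range.

## Working session

There is one attempt and no reset: what is moved stays moved. The work goes in short steps, Python scripts to look and compute and a tool call to move; the robot and the scene stay as the last step left them, time stands still between calls to the robot, and variables do not carry over. Pictures are saved under pics/ and viewed, at most 10 in all, crops included, and the job is handed in when it is done.

Besides the shell and the picture viewer there is one more tool, called as a command line: name --pt "numbers of a row" for each row, then --argument value for the rest. move_arm: Moves the arm, as the interface text tells. Its arguments: {"type":"object","properties":{"deltas":{"type":"array","items":{"type":"array","items":{"type":"number"}}},"force":{"type":"number"}},"required":["deltas"]}

```bash
mkdir -p pics
cat > h.py <<'E'
import numpy as np, cv2, pickle
from workcell import manip
def K(c):
    f=192/np.tan(np.radians(c["vfov"])/2); return f,c["cx"],c["cy"],c["k1"]
def ray(c,px,T=None):
    f,cx,cy,k1=K(c); d=np.array([[k1,0,0,0]],float)
    p=cv2.undistortPoints(np.array(px,float).reshape(-1,1,2),np.array([[f,0,cx],[0,f,cy],[0,0,1]]),d).reshape(-1,2)
    T=c["world_from_camera"] if T is None else T
    T=np.array(T); D=np.c_[p[:,0],-p[:,1],-np.ones(len(p))]@T[:3,:3].T
    return T[:3,3],D
def plane(c,px,z,T=None):
    o,D=ray(c,px,T); return o+D*((z-o[2])/D[:,2])[:,None]
def tri(rs):
    A=0;b=0
    for o,d in rs:
        d=d/np.linalg.norm(d);P=np.eye(3)-np.outer(d,d);A=A+P;b=b+P@o
    return np.linalg.solve(A,b)
def wristT(c,s):
    T=np.eye(4);T[:3,:3]=s["ee_rot"];T[:3,3]=s["tcp_pos"];return T@np.array(c["tool_from_camera"])
def save(n,f): cv2.imwrite(n,cv2.cvtColor(f,cv2.COLOR_RGB2BGR))
E
python3 - <<'E'
from h import *
for n in("scene","top"):
    c=manip.capture(n);pickle.dump(c,open(n+".pkl","wb"));save(f"pics/{n}0.png",c["frame"])
    print(n,K(c),np.round(c["world_from_camera"],3))
print(manip.get_state())
E
```

```text
scene (np.float64(414.7342160981619), 257.35848012483933, 194.4978453802537, 0.03973944004955075) [[-0.812 -0.476  0.337  0.813]
 [ 0.583 -0.666  0.466  0.476]
 [ 0.002  0.575  0.818  0.865]
 [ 0.     0.     0.     1.   ]]
top (np.float64(414.1244837628804), 255.06523828302898, 188.31064439621963, -0.13155509311680016) [[ 0.014  0.991 -0.134  0.352]
 [-1.     0.013 -0.004 -0.025]
 [-0.003  0.134  0.991  0.86 ]
 [ 0.     0.     0.     1.   ]]
{'time_s': 0.1, 'joint_pos': array([-1.45681325e+00,  4.86670532e-02,  9.77626057e-02,  1.62197436e+00,
        1.91844237e-05,  1.44297711e+00]), 'joint_velocities': array([-3.60366622e-05, -1.17750470e-03,  3.72332814e-03,  4.82748835e-04,
       -1.27344942e-03,  1.50730959e-03]), 'joint_torque': array([ 2.69298129e-03, -3.39850616e+01,  3.20935643e+01,  1.58021558e-02,
       -1.92335790e-06,  3.03665189e-06]), 'tcp_pos': array([ 0.12563825, -0.50922292,  0.24424323]), 'ee_rot': array([[ 9.70908023e-01,  2.39452634e-01, -2.17793864e-04],
       [ 2.39452564e-01, -9.70905855e-01,  2.07114842e-03],
       [ 2.84484607e-04, -2.06304591e-03, -9.99997831e-01]]), 'wrist_force': array([-0.50210988,  0.16557618, -0.7414278 ]), 'torque': array([ 0.03446981, -0.02390986, -0.0178918 ]), 'grip_force': 0.0, 'width': 0.0859044061981407}
```

View pics/scene0.png

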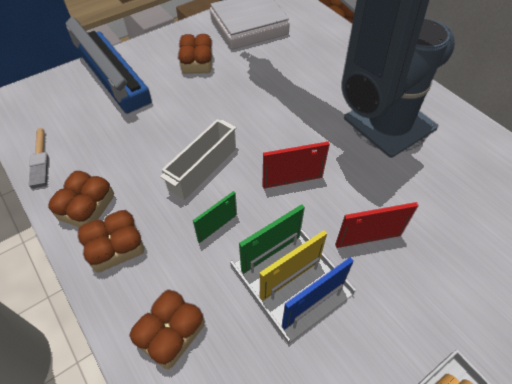

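View pics/top0.png

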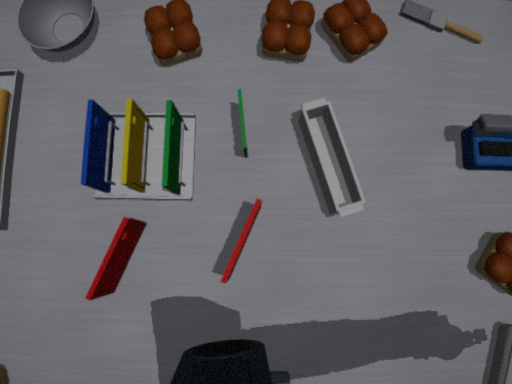

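The scene view shows the rack with green (272,238), yellow and blue boards, a small decoy green board (216,217), red boards, and the caddy (200,160). In the top view the green board is at (172,145) and the caddy at (332,158). Next, corner measurement.

Run:
```python
from h import *
S=pickle.load(open("scene.pkl","rb"));T=pickle.load(open("top.pkl","rb"))
def cont(c,box,f):
    x0,y0,x1,y1=box;h=cv2.cvtColor(c["frame"],cv2.COLOR_RGB2HSV);m=f(h).astype(np.uint8)
    k=np.zeros_like(m);k[y0:y1,x0:x1]=m[y0:y1,x0:x1]
    cs,_=cv2.findContours(k,cv2.RETR_EXTERNAL,cv2.CHAIN_APPROX_NONE);return max(cs,key=cv2.contourArea)
g=lambda h:(abs(h[...,0].astype(int)-65)<22)&(h[...,1]>110)
for n,c,b in(("S",S,(232,200,312,275)),("T",T,(155,90,190,205))):
    k=cont(c,b,g);print(n,cv2.approxPolyDP(k,2,True).reshape(-1,2).tolist(),cv2.boundingRect(k))
w=lambda h:(h[...,1]<50)&(h[...,2]>165)
for n,c,b in(("S",S,(150,110,245,210)),("T",T,(290,85,375,225))):
    k=cont(c,b,w);print(n,cv2.approxPolyDP(k,2.5,True).reshape(-1,2).tolist())
a=cv2.resize(S["frame"][115:275,155:315],None,fx=2.5,fy=2.5,interpolation=cv2.INTER_CUBIC)
b=cv2.resize(T["frame"][85:225,150:375],None,fx=1.75,fy=1.75,interpolation=cv2.INTER_CUBIC)
o=np.zeros((400,795,3),np.uint8);o[:,:400]=a;o[:245,400:400+b.shape[1]]=b[:245];save("pics/crop.png",o)
```

```text
S [[302, 205], [240, 242], [243, 272], [245, 252], [248, 269], [251, 259], [297, 231]] (240, 205, 64, 68)
T [[167, 100], [162, 185], [178, 193], [177, 165], [181, 119], [171, 101]] (162, 100, 20, 94)
S [[150, 110], [150, 209], [206, 209], [232, 190], [236, 192], [237, 209], [244, 209], [244, 110]]Traceback (most recent call last):
  File "<stdin>", line 12, in <module>
  File "<stdin>", line 6, in cont
ValueError: max() iterable argument is empty
```

Run:
```python
from h import *
S=pickle.load(open("scene.pkl","rb"));T=pickle.load(open("top.pkl","rb"))
r=lambda c,x0,y0,x1,y1,f:cv2.resize(c["frame"][y0:y1,x0:x1],None,fx=f,fy=f,interpolation=cv2.INTER_CUBIC)
o=np.zeros((600,800,3),np.uint8)
def put(i,x,y):o[y:y+i.shape[0],x:x+i.shape[1]]=i
put(r(S,155,115,245,205,4),0,0); put(r(S,230,195,310,275,3),0,360)
put(r(T,295,90,370,220,4),370,0); put(r(T,155,90,190,205,4),670,0)
save("pics/crop.png",np.clip(o*1.0,0,255).astype(np.uint8))
```

```text
Traceback (most recent call last):
ValueError: could not broadcast input array from shape (460,140,3) into shape (460,130,3)
```

Run:
```python
from h import *
S=pickle.load(open("scene.pkl","rb"));T=pickle.load(open("top.pkl","rb"))
r=lambda c,x0,y0,x1,y1,f:cv2.resize(c["frame"][y0:y1,x0:x1],None,fx=f,fy=f,interpolation=cv2.INTER_CUBIC)
o=np.zeros((600,800,3),np.uint8)
def put(i,x,y):o[y:y+i.shape[0],x:x+i.shape[1]]=i
put(r(S,155,115,245,205,4),0,0); put(r(S,230,195,310,275,3),0,360)
put(r(T,295,90,370,220,4),360,0); put(r(T,155,90,190,205,4),660,0)
save("pics/crop.png",o)
```

```text
(no output)
```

View pics/crop.png

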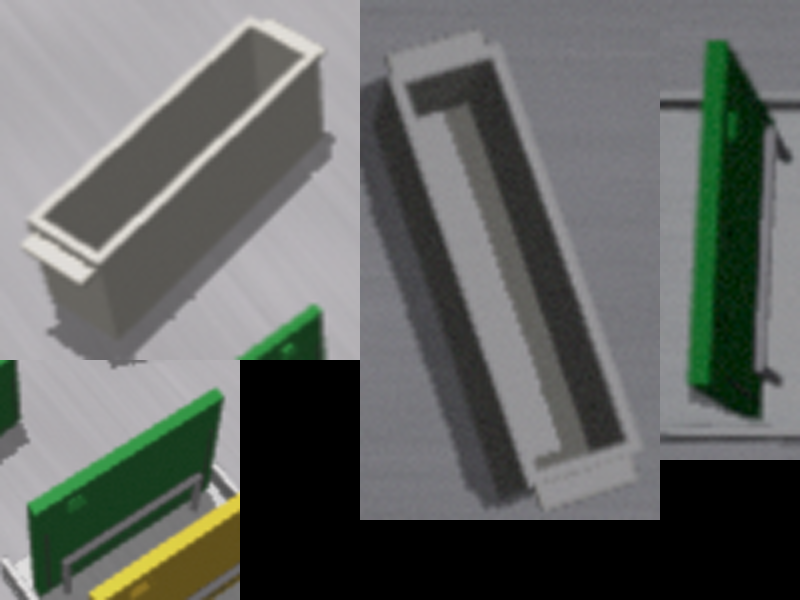

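Run:
```python
from h import *
S=pickle.load(open("scene.pkl","rb"));T=pickle.load(open("top.pkl","rb"))
cs=lambda u,v:(155+u/4-.4,115+v/4-.4); bs=lambda u,v:(230+u/3-.33,195+(v-360)/3-.33)
ct=lambda u,v:(295+(u-360)/4-.4,90+v/4-.4); bt=lambda u,v:(155+(u-660)/4-.4,90+v/4-.4)
P={}
for n,s,t in(("b+x",bs(33,510),bt(716.5,40)),("b-x",bs(220.5,394),bt(700,386)),
 ("c++",cs(97,248),ct(407,85)),("c+-",cs(45,220),ct(495,60)),("c-+",cs(305,56),ct(535,465)),("c--",cs(252,28),ct(625,440))):
    (o,d),(p,e)=ray(S,s),ray(T,t);P[n]=tri([(o,d[0]),(p,e[0])]);z=.138 if n[0]=="b" else .081
    print(n,np.round(P[n],4),plane(S,s,z).round(4)[0],plane(T,t,z).round(4)[0])
for a in(("b+x","b-x"),("c++","c-+"),("c+-","c--"),("c++","c+-"),("c-+","c--")):
    d=P[a[0]]-P[a[1]];print(a,np.linalg.norm(d[:2]).round(4),np.degrees(np.arctan2(d[1],d[0])).round(2))
print("bmid",(P["b+x"]+P["b-x"])/2,"cmid",sum(P[k] for k in P if k[0]=="c")/4)
s=manip.get_state();c=manip.capture("wrist");pickle.dump((c,s),open("w0.pkl","wb"));print(np.round(c["tool_from_camera"],3))
```

```text
b+x [0.6115 0.14   0.1373] [0.6113 0.1407 0.138 ] [0.6117 0.1394 0.138 ]
b-x [0.4515 0.14   0.1349] [0.4529 0.1416 0.138 ] [0.4513 0.1391 0.138 ]
c++ [ 0.6119 -0.1199  0.0825] [ 0.612  -0.1217  0.081 ] [ 0.6118 -0.1195  0.081 ]
c+- [ 0.6264 -0.1633  0.0762] [ 0.6268 -0.1583  0.081 ] [ 0.6256 -0.1632  0.081 ]
c-+ [ 0.4255 -0.1792  0.083 ] [ 0.4246 -0.1808  0.081 ] [ 0.4257 -0.1796  0.081 ]
c-- [ 0.4383 -0.2234  0.0795] [ 0.4389 -0.2221  0.081 ] [ 0.4382 -0.2231  0.081 ]
('b+x', 'b-x') 0.16 -0.0
('c++', 'c-+') 0.1956 17.65
('c+-', 'c--') 0.1975 17.74
('c++', 'c+-') 0.0458 108.43
('c-+', 'c--') 0.0461 106.05
bmid [0.53149904 0.13997584 0.13610046] cmid [ 0.5255142  -0.17144532  0.08028524]
[[-0.     0.961  0.275  0.07 ]
 [ 1.     0.     0.001  0.001]
 [ 0.001  0.275 -0.961 -0.128]
 [ 0.     0.     0.     1.   ]]
```

move_arm --pt "0 0 0 32 -31 0 -0.2" --pt "0 0 0 64 -62 0 -0.2" --pt "0 0 0 96 -93 0 -0.2" --pt "0 0 0 128 -124 0 -0.2" --pt "0 0 0 160 -155 0 -0.2" --pt "0 0 0 192 -186 0 -0.2" --pt "0 0 0 224 -217 0 -0.2" --pt "0 0 0 256 -248 0 -0.2"

```text
time_s: 0.95
tcp_pos: [0.3153, -0.2059, 0.2451]
ee_rot: [[0.971, 0.239, 0.0], [0.239, -0.971, -0.0], [0.0, 0.0, -1.0]]
wrist_force: [1.3, 0.7, 0.1]
width: 0.051
grip_force: 0.0
```

Run:
```python
from h import *
s=manip.get_state();print(s["time_s"],s["joint_pos"].round(3),s["tcp_pos"].round(4),s["ee_rot"].round(3).tolist(),s["width"])
```

```text
0.95 [-0.757 -0.339 -0.245  1.664  0.     2.143] [ 0.3153 -0.2059  0.2451] [[0.971, 0.239, 0.0], [0.239, -0.971, -0.0], [0.0, 0.0, -1.0]] 0.05102608294173444
```

move_arm --pt "0 0 -0.145 30 -29 0 -0.2" --pt "0 0 -0.29 60 -58 0 -0.2" --pt "0 0 -0.435 90 -87 0 -0.2" --pt "0 0 -0.58 120 -116 0 -0.2" --pt "0 0 -0.725 150 -145 0 -0.2" --pt "0 0 -0.87 180 -174 0 -0.2" --pt "0 0 -1.015 210 -203 0 -0.2" --pt "0 0 -1.16 240 -232 0 -0.2" --pt "0 0 -1.305 270 -260 0 -0.2" --pt "0 0 -1.45 293 -285 0 -0.2"

```text
time_s: 1.95
tcp_pos: [0.5318, 0.1412, 0.2445]
ee_rot: [[-0.128, 0.992, -0.001], [0.992, 0.128, 0.0], [0.0, -0.001, -1.0]]
wrist_force: [0.1, -0.1, 0.4]
width: 0.0511
grip_force: 0.0
```

move_arm --pt "0 0 -0.145 0 0 0 -0.2" --pt "0 0 -0.29 0 0 0 -0.2" --pt "0 0 -0.435 0 0 0 -0.2" --pt "0 0 -0.58 0 0 0 -0.2" --pt "0 0 -0.725 0 0 0 -0.2" --pt "0 0 -0.87 0 0 0 -0.2" --pt "0 0 -1.015 0 0 0 -0.2" --pt "0 0 -1.16 0 0 0 -0.2" --pt "0 0 -1.305 0 0 0 -0.2" --pt "0 0 -1.45 0 0 0 -0.2"

```text
time_s: 2.95
tcp_pos: [0.5308, 0.1392, 0.2447]
ee_rot: [[-1.0, -0.006, -0.001], [-0.006, 1.0, -0.0], [0.001, -0.0, -1.0]]
wrist_force: [-0.2, 0.4, -0.8]
width: 0.0511
grip_force: 0.0
```

Run:
```python
from h import *
s=manip.get_state();c=manip.capture("wrist");save("pics/w1.png",c["frame"]);pickle.dump((c,s),open("w1.pkl","wb"))
print(s["time_s"],s["joint_pos"].round(3),s["tcp_pos"].round(4),s["ee_rot"].round(4).tolist(),s["width"])
```

```text
2.95 [0.134 0.112 0.165 1.626 0.    0.128] [0.5308 0.1392 0.2447] [[-1.0, -0.0063, -0.0011], [-0.0063, 1.0, -0.0001], [0.0011, -0.0001, -1.0]] 0.05105864651546024
```

View pics/w1.png

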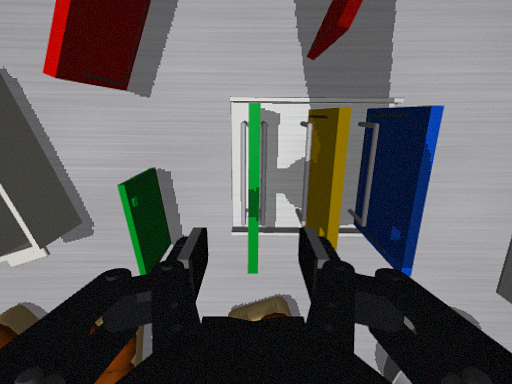

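The wrist view shows the green board edge-on at columns 248–259, rows 103–273, nicely between the fingers (pads at about 205 and 302).

Run:
```python
from h import *
c,s=pickle.load(open("w1.pkl","rb"));T=wristT(c,s)
f=c["frame"][90:290,225:290].astype(int);m=((f[...,1]>90)&(f[...,1]>2*f[...,0])&(f[...,1]>2*f[...,2])).astype(np.uint8)
cs,_=cv2.findContours(m,0,2);k=max(cs,key=cv2.contourArea);r=cv2.minAreaRect(k);b=cv2.boxPoints(r)+[225,90]
print(r);p=plane(c,b,.138,T);print(p.round(4).tolist(),p.mean(0))
```

```text
((29.0, 57.0), (88.0, 10.0), 90.0)
[[0.4531, 0.1351, 0.138], [0.4531, 0.1433, 0.138], [0.5284, 0.1442, 0.138], [0.5285, 0.1352, 0.138]] [0.49079641 0.13944697 0.138     ]
```

move_arm --pt "0 0 0.006 -0.5 0.5 25 -0.2" --pt "0 0 0.006 -0.5 0.5 55 -0.2" --pt "0 0 0.006 -0.5 0.5 80 -0.2" --pt "0 0 0.006 -0.5 0.5 105 -0.2" --pt "0 0 0.006 -0.5 0.5 120 -0.2" --pt "0 0 0.006 -0.5 0.5 130 -0.2" --pt "0 0 0.006 -0.5 0.5 135 -0.2" --pt "0 0 0.006 -0.5 0.5 135 -0.2"

```text
time_s: 3.8
tcp_pos: [0.5316, 0.1397, 0.1103]
ee_rot: [[-1.0, 0.006, -0.0], [0.006, 1.0, -0.0], [0.0, -0.0, -1.0]]
wrist_force: [0.5, -0.9, 0.5]
width: 0.0512
grip_force: 0.0
```

move_arm --pt "0 0 0 0 0 0 1" --pt "0 0 0 0 0 0 1" --pt "0 0 0 0 0 0 1" --pt "0 0 0 0 0 0 1" --pt "0 0 0 0 0 0 1" --pt "0 0 0 0 0 0 1" --pt "0 0 0 0 0 0 1" --pt "0 0 0 0 0 0 1" --force 50

```text
time_s: 4.6
tcp_pos: [0.5325, 0.1398, 0.1116]
ee_rot: [[-1.0, 0.006, 0.003], [0.006, 1.0, 0.0], [-0.003, 0.0, -1.0]]
wrist_force: [0.4, -0.6, 5.9]
width: 0.0096
grip_force: 49.5
```

move_arm --pt "0 0 0 0 0 -4 1" --pt "0 0 0 0 0 -10 1" --pt "0 0 0 0 0 -18 1" --pt "0 0 0 0 0 -26 1" --pt "0 0 0 0 0 -34 1" --pt "0 0 0 0 0 -42 1" --pt "0 0 0 0 0 -50 1" --pt "0 0 0 0 0 -58 1" --pt "0 0 0 0 0 -66 1" --pt "0 0 0 0 0 -74 1"

```text
time_s: 5.6
tcp_pos: [0.5316, 0.1397, 0.185]
ee_rot: [[-1.0, 0.006, 0.0], [0.006, 1.0, 0.0], [-0.0, 0.0, -1.0]]
wrist_force: [-0.1, 0.7, -1.6]
width: 0.0095
grip_force: 48.8
```

move_arm --pt "0 0 0 0 0 -10 1" --pt "0 0 0 0 0 -22 1" --pt "0 0 0 0 0 -36 1" --pt "0 0 0 0 0 -50 1" --pt "0 0 0 0 0 -64 1" --pt "0 0 0 0 0 -74 1" --pt "0 0 0 0 0 -80 1" --pt "0 0 0 0 0 -80 1"

```text
time_s: 6.4
tcp_pos: [0.5322, 0.1398, 0.2657]
ee_rot: [[-1.0, 0.006, 0.002], [0.006, 1.0, 0.0], [-0.002, 0.0, -1.0]]
wrist_force: [0.7, 0.1, -1.4]
width: 0.0091
grip_force: 48.8
```

Run:
```python
from h import *
s=manip.get_state();c=manip.capture("scene");save("pics/s2.png",c["frame"])
print(s["time_s"],s["joint_pos"].round(3),s["tcp_pos"].round(4),s["ee_rot"].round(4).tolist(),s["width"],s["wrist_force"])
```

```text
6.4 [0.135 0.118 0.215 1.665 0.    0.141] [0.5322 0.1398 0.2657] [[-1.0, 0.0058, 0.0021], [0.0058, 1.0, 0.0003], [-0.0021, 0.0003, -1.0]] 0.009118808908601797 [ 0.669336    0.07410828 -1.39143715]
```

View pics/s2.png

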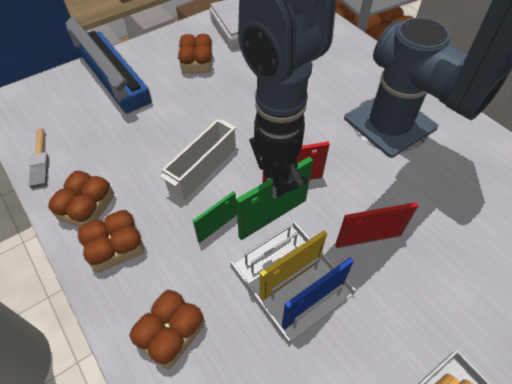

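The board is out of the rack and hangs straight at (275,200); blue and yellow are undisturbed. Carry it over the caddy.

move_arm --pt "0 0 0 0 -8 0 1" --pt "0 0 0 0 -24 0 1" --pt "0 0 0 0 -44 0 1" --pt "0 0 0 1 -68 0 1" --pt "0 0 -0.03 1 -94 0 1" --pt "0 0 -0.06 2 -122 0 1" --pt "0 0 -0.1 2 -150 0 1" --pt "0 0 -0.14 2 -178 0 1" --pt "0 0 -0.18 3 -206 0 1" --pt "0 0 -0.22 3 -232 0 1"

```text
time_s: 7.45
tcp_pos: [0.5262, -0.0948, 0.2637]
ee_rot: [[-0.977, -0.213, -0.001], [-0.213, 0.977, -0.0], [0.001, -0.0, -1.0]]
wrist_force: [0.5, -0.1, -1.5]
width: 0.0088
grip_force: 48.7
```

Run:
```python
from h import *
s=manip.get_state();R=s["ee_rot"];d=np.array([.5255,-.1714,s["tcp_pos"][2]])-s["tcp_pos"]
print((R.T@d*1000).round(1),"yaw",np.degrees(np.arctan2(R[1,0],R[0,0])),s["tcp_pos"])
```

```text
[ 17.  -74.7   0. ] yaw -167.71316065763145 [ 0.5261635  -0.09477177  0.26367577]
```

move_arm --pt "0 0 -0.03 4 -20 0 1" --pt "0 0 -0.06 8 -40 0 1" --pt "0 0 -0.089 12 -56 0 1" --pt "0 0 -0.089 16 -68 0 1" --pt "0 0 -0.089 17 -74 0 1" --pt "0 0 -0.089 17 -76 0 1" --pt "0 0 -0.089 17 -76 0 1" --pt "0 0 -0.089 17 -76 0 1"

```text
time_s: 8.25
tcp_pos: [0.5269, -0.1695, 0.2644]
ee_rot: [[-0.954, -0.299, 0.0], [-0.299, 0.954, 0.0], [-0.0, 0.0, -1.0]]
wrist_force: [-0.6, 0.2, -2.0]
width: 0.0094
grip_force: 48.7
```

Run:
```python
from h import *
s=manip.get_state();R=s["ee_rot"];d=np.array([.5255,-.1714,s["tcp_pos"][2]])-s["tcp_pos"]
print((R.T@d*1000).round(1),"yaw",np.degrees(np.arctan2(R[1,0],R[0,0])),s["tcp_pos"])
c=manip.capture("wrist");t=manip.capture("top");u=manip.capture("scene");pickle.dump((s,c,t,u),open("p3.pkl","wb"))
x=lambda f:cv2.resize(f,(400,300))
save("pics/s3.png",np.vstack([np.hstack([x(c["frame"]),x(t["frame"])]),np.hstack([x(u["frame"]),cv2.resize(u["frame"][80:230,130:330],(400,300))])]))
```

```text
[ 1.9 -1.4 -0. ] yaw -162.58877467309776 [ 0.52685238 -0.16950155  0.26436768]
```

View pics/s3.png

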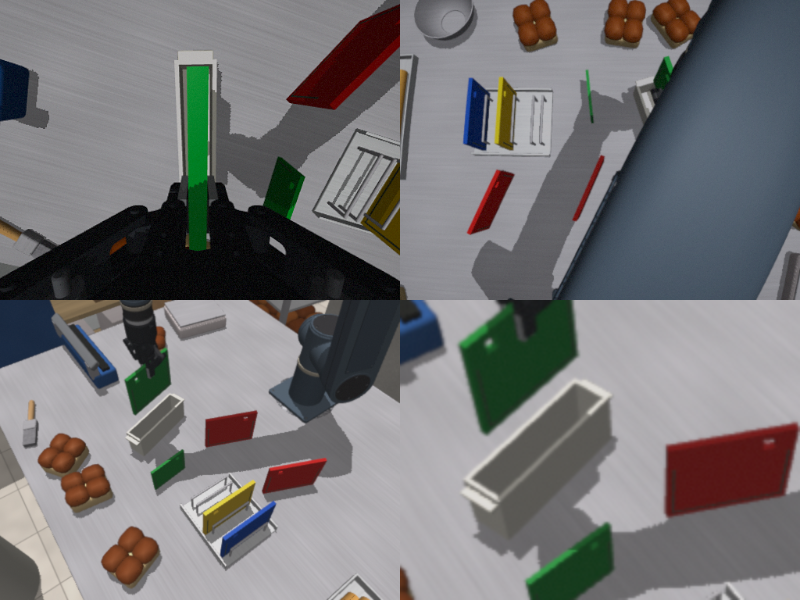

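The wrist view shows the board lined up with the caddy and centred over its opening (caddy at 178–215, board 187–209). Lower it.

move_arm --pt "0 0 0 2 -1.5 8 1" --pt "0 0 0 2 -1.5 22 1" --pt "0 0 0 2 -1.5 38 1" --pt "0 0 0 2 -1.5 54 1" --pt "0 0 0 2 -1.5 68 1" --pt "0 0 0 2 -1.5 80 1" --pt "0 0 0 2 -1.5 92 1" --pt "0 0 0 2 -1.5 104 1" --pt "0 0 0 2 -1.5 116 1" --pt "0 0 0 2 -1.5 126 1"

```text
time_s: 9.4
tcp_pos: [0.5252, -0.1721, 0.1372]
ee_rot: [[-0.954, -0.299, -0.0], [-0.299, 0.954, 0.0], [0.0, 0.0, -1.0]]
wrist_force: [0.1, 0.3, -1.4]
width: 0.0093
grip_force: 48.8
```

move_arm --pt "0 0 0 0 0 6 1" --pt "0 0 0 0 0 12 1" --pt "0 0 0 0 0 16 1" --pt "0 0 0 0 0 20 1" --pt "0 0 0 0 0 23 1" --pt "0 0 0 0 0 24 1" --pt "0 0 0 0 0 25 1" --pt "0 0 0 0 0 26 1"

```text
time_s: 10.2
tcp_pos: [0.5255, -0.1723, 0.1125]
ee_rot: [[-0.954, -0.299, 0.001], [-0.299, 0.954, -0.0], [-0.0, -0.0, -1.0]]
wrist_force: [-0.1, -0.1, -1.9]
width: 0.0095
grip_force: 48.8
```

Still free; feel for the floor in 1 mm steps.

move_arm --pt "0 0 0 0 0 1 1" --pt "0 0 0 0 0 2 1" --pt "0 0 0 0 0 2 1"

```text
time_s: 10.5
tcp_pos: [0.5253, -0.1721, 0.1102]
ee_rot: [[-0.954, -0.299, -0.0], [-0.299, 0.954, 0.0], [0.0, 0.0, -1.0]]
wrist_force: [-0.2, 0.3, -1.7]
width: 0.0095
grip_force: 48.8
```

move_arm --pt "0 0 0 0 0 1 1" --pt "0 0 0 0 0 1.5 1" --pt "0 0 0 0 0 1.5 1"

```text
time_s: 10.8
tcp_pos: [0.5254, -0.1723, 0.1096]
ee_rot: [[-0.954, -0.299, 0.0], [-0.299, 0.954, -0.0], [-0.0, -0.001, -1.0]]
wrist_force: [-1.6, 1.1, 3.1]
width: 0.0096
grip_force: 49.4
```

Contact with the floor (force up by 5 N). Release slowly.

move_arm --pt "0 0 0 0 0 0 0.7" --pt "0 0 0 0 0 0 0.6" --pt "0 0 0 0 0 0 0.5" --pt "0 0 0 0 0 0 0.3" --pt "0 0 0 0 0 0 0.1" --pt "0 0 0 0 0 0 -0.2" --pt "0 0 0 0 0 0 -0.5" --pt "0 0 0 0 0 0 -0.8" --pt "0 0 0 0 0 0 -1" --pt "0 0 0 0 0 0 -1" --force 20

```text
time_s: 11.8
tcp_pos: [0.5254, -0.1722, 0.1089]
ee_rot: [[-0.954, -0.299, 0.0], [-0.299, 0.954, -0.0], [-0.0, -0.0, -1.0]]
wrist_force: [-0.9, -0.3, 0.2]
width: 0.0855
grip_force: 0.0
```

Run:
```python
from h import *
s=manip.get_state();print(s["width"],s["wrist_force"],s["tcp_pos"])
c=manip.capture("wrist");u=manip.capture("scene")
save("pics/s4.png",np.hstack([cv2.resize(c["frame"],(400,300)),cv2.resize(u["frame"][80:230,130:330],(400,300))]))
```

```text
0.08549855109731958 [-0.87355361 -0.2717521   0.15717241] [ 0.52537613 -0.17216204  0.10886084]
```

View pics/s4.png

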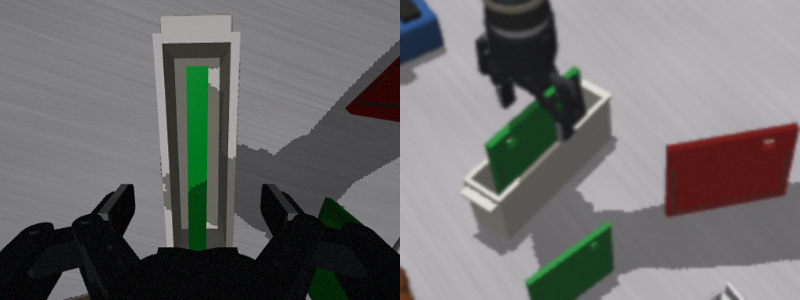

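The board stands in the caddy (wrist view, 187–208), free of both fingers. Retreat straight up.

move_arm --pt "0 0 0 0 0 -5 -1" --pt "0 0 0 0 0 -15 -1" --pt "0 0 0 0 0 -30 -1" --pt "0 0 0 0 0 -50 -1" --pt "0 0 0 0 0 -75 -1" --pt "0 0 0 0 0 -100 -1" --pt "0 0 0 0 0 -120 -1" --pt "0 0 0 0 0 -130 -1" --pt "0 0 0 0 0 -130 -1" --pt "0 0 0 0 0 -130 -1"

```text
time_s: 12.9
tcp_pos: [0.5253, -0.1721, 0.2387]
ee_rot: [[-0.954, -0.299, -0.0], [-0.299, 0.954, 0.0], [0.0, 0.0, -1.0]]
wrist_force: [0.3, -0.4, -0.4]
width: 0.0854
grip_force: 0.0
```

move_arm --pt "0 0 0 0 0 0 -1" --pt "0 0 0 0 0 0 -1" --pt "0 0 0 0 0 0 -1" --pt "0 0 0 0 0 0 -1" --pt "0 0 0 0 0 0 -1"

```text
time_s: 13.4
tcp_pos: [0.5252, -0.1721, 0.2385]
ee_rot: [[-0.954, -0.299, -0.001], [-0.299, 0.954, 0.0], [0.0, 0.0, -1.0]]
wrist_force: [-0.9, 0.5, -0.4]
width: 0.0853
grip_force: 0.0
```

Run:
```python
from h import *
s=manip.get_state();print(s["time_s"],s["wrist_force"])
c=manip.capture("wrist");u=manip.capture("scene")
save("pics/s5.png",np.hstack([cv2.resize(c["frame"],(400,300)),cv2.resize(u["frame"],(400,300))]))
```

```text
13.4 [-0.93193008  0.49653813 -0.4118393 ]
```

View pics/s5.png

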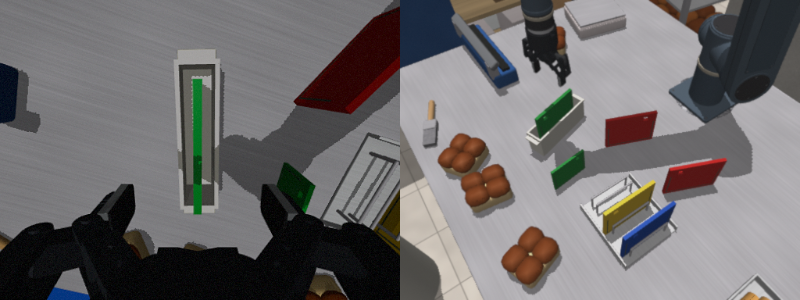

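The green board stands on edge in the caddy, blue and yellow stay in the rack, and the gripper is clear. Handing in.

```bash
python3 -c "
from workcell import manip
print(manip.job_done())"
```

```text
the job is handed in; nothing more can be done
None
```

The green board now stands on edge in the white caddy, lowered until it touched the floor; blue and yellow are still in the rack, and I handed the job in at about 13.5 s with the gripper clear (no verdict was returned).

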